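Show the underside of a casting cylinder to the inspection camera

TASK

One of the three plaster casting cylinders on the heat-proof board has a white ceramic plunger standing loose in its bore. Lift the plunger out and stand it upright on top of the narrow raised post, let go of it, then pick up the cylinder it came from and hold it up to the inspection camera so that the flat underside squarely faces the lens, centred on the lens axis and about 120 mm from the glass. Finish while still holding it there in the air, with the plunger standing on the post, and leave the other cylinders, the mouse, the pot and the camera as they are.

Things in the scene. Friction and masses are not known exactly. Their poses are not given: they have to be found in the camera images.
- cylinder: The cylinder to be shown: a casting cylinder of hard plaster, 50 mm in diameter and 55 mm tall, 0.15 to 0.26 kg, with a round blind bore in its top, 22 mm wide and 22 mm deep (bore floor 33 mm above the underside). It stands upright on the board, in any of the three places, with the plunger in it. Origin: centre of the underside; z runs along its axis towards the bore's mouth.
- plunger: White ceramic rod, 18 mm in diameter and 58 mm long, 45 g, flat ends, standing loose in the cylinder's bore with 36 mm of it above the cylinder's top (2 mm of play all round). Origin: centre of its lower end; z along the rod, up.
- post: Fixed metal stand: round foot 70 mm in diameter and 10 mm high, thin stem, and a flat round top 36 mm in diameter whose upper face is 60 mm above the table. Origin: centre of the foot's underside, z up.
- camera: Fixed base and fork of the inspection camera: a dark plate 100 x 100 x 12 mm with two upright cheeks 34 mm either side of the middle, 96 mm high. The camera head pivots between them. Origin: centre of the plate's underside; at yaw 0 the lens leans towards -x.
- cam_head: Camera head: grey box 50 x 56 x 50 mm with a black round lens, 42 mm wide, on a stiff pivot 85 mm above the table, looking up and back towards the robot, its axis 25 to 44 degrees from vertical (varies). Origin: on the pivot; z is the lens axis, out of the lens; the glass lies 45 mm along z, so the underside belongs 165 mm along z, the cylinder's z pointing the same way as the head's z.
- lens (a point): Centre of the front glass of the camera head, on the lens axis.
- board: Fixed heat-proof board, 120 x 320 x 12 mm, its top 12 mm above the table; the three cylinders stand along its long (y) axis, about 110 mm apart. Origin: centre of its underside.
- spare_a: Bystander: another casting cylinder of the same size and material, with an empty bore. Origin: centre of the underside.
- spare_b: Bystander: another casting cylinder of the same size and material, with an empty bore. Origin: centre of the underside.
- brush_pot: Bystander: an empty plastic pot, 68 mm across and 85 mm tall, on the robot's right. Origin: centre of the underside.
- mouse: Bystander: a white computer mouse, about 80 x 60 x 30 mm, on the robot's left. Origin: on its underside.

How it is judged:
On the way, in this order (a step that is already met when the one before it is completed fails the run):
1. the plunger stands upright on top of the post, let go, while the cylinder still stands on the board (horizontal distance between plunger and post below 0.018 m and height (world z) of plunger between 0.055 and 0.066 m and angle between plunger's own z axis and vertical below 0.1 rad and contact force between the fingers and plunger below 0.1 N and linear speed of plunger below 0.02 m/s and height (world z) of cylinder below 0.03 m), for 0.2 s.
2. the cylinder is lifted off the board (height (world z) of cylinder above 0.06 m), for 0.2 s.
At the end, for the whole second after the job is handed in: Held still in the air by the gripper alone: underside centre within 20 mm of the lens axis each way and 95 to 145 mm from the glass, axis within 0.2 rad of the lens axis, underside towards the lens; plunger upright and released, its axis over the 36 mm post top (horizontal distance between plunger and post below 0.018 m and height (world z) of plunger between 0.055 and 0.066 m and angle between plunger's own z axis and vertical below 0.1 rad and contact force between each of the fingers, cylinder and plunger below 0.1 N and linear speed of each of plunger, cylinder below 0.02 m/s and x of cylinder in the frame of cam_head between -0.02 and 0.02 m and y of cylinder in the frame of cam_head between -0.02 and 0.02 m and z of cylinder in the frame of cam_head between 0.14 and 0.19 m and angle between the z axis of cylinder and the z axis of cam_head, either way round below 0.2 rad and angle between cylinder's own z axis and vertical below 1.2 rad and height (world z) of cylinder above 0.15 m and angular speed of cylinder below 0.15 rad/s and contact force between the fingers and cylinder above 1 N and contact force between cylinder and camera below 0.1 N and contact force between cylinder and post below 0.1 N and contact force between cylinder and board below 0.1 N and contact force between cylinder and spare_a below 0.1 N and contact force between cylinder and spare_b below 0.1 N and contact force between cylinder and brush_pot below 0.1 N and contact force between cylinder and mouse below 0.1 N); the arm keeps its last pose, push and grip.
It fails at once if another cylinder, the mouse or the pot is shifted by more than 30 mm or tipped over ((distance of spare_a from where it was at the start of the episode above 0.03 m or angle between spare_a's own z axis and vertical above 0.4 rad) or (distance of spare_b from where it was at the start of the episode above 0.03 m or angle between spare_b's own z axis and vertical above 0.4 rad) or (distance of brush_pot from where it was at the start of the episode above 0.03 m or angle between brush_pot's own z axis and vertical above 0.4 rad) or (distance of mouse from where it was at the start of the episode above 0.03 m or angle between mouse's own z axis and vertical above 0.4 rad)).
It fails at once if the camera head is pushed out of its setting (lens moved by more than 8 mm) (distance of lens from where it was at the start of the episode above 0.008 m).
It also fails if it takes over 61 s, if anything falls off the work surface, if the arm or the gripper's body presses on something with over 40 N, if the wrist force passes 120 N, or if a joint passes its speed limit or range.

ROBOT

A 7-joint arm with a two-finger parallel gripper is mounted at the origin on the work surface. World frame = base frame: x ahead of the robot, y to its left, z up, the work surface at z = 0. Lengths are in m, angles in rad, forces in N, time in s.
With the tool pointing down it reaches from about 0.425 to 0.925 m from the base axis. Payload 6.8 kg.
Tool frame: the origin (TCP) lies midway between the tips of the shut fingers; the grasp point (between the pads) lies 19 mm behind it; z points along the fingers, y is the direction in which the jaws open and shut (so a half turn about z gives the same grasp; the last joint's range is limited). The gripper opens to 85 mm and grips with 20 to 120 N. Pads are 22 mm wide; open, the fingers measure 114 mm over their backs; the gripper's body (76 mm by 85 mm) begins 54 mm behind the grasp point. The pads swing forward as they close: fully open they stand 13 mm farther back than shut.
Start: joints at [-0.108, 0.477, 0.022, 1.555, -0.011, 1.109, -0.083], TCP at [0.675, 0, 0.192] pointing down, gripper open.
Joint ranges: [-2.96, 2.96], [-0.34, 2.1], [-1.41, 1.46], [0.24, 2.44], [-1.37, 4.51], [0.17, 1.92], [-2.96, 2.96]. Speed limits (rad/s): [2.39, 2.39, 3.14, 3.14, 3.14, 3.14, 3.14].

INTERFACE

Orientations are given as a rotation vector (axis times angle).
In Python, from bench import r gives the robot as it stands. The module is installed in compiled form; this text tells all that it offers.
- The arm moves only by the tool play_rows, never from a script. Its argument "plan" is a list of rows, each a list of 7 numbers: the shift along the world's x, y, z in mm, then the turn, a rotation vector about the world's x, y, z in rad, then the finger opening in mm, from 0 to 85.4. A call has 1 to 12 rows; each row is the pose to reach, as a shift and turn from the pose commanded when the call began; what a row does not reach only later rows make up. A row lasts 1/10 s, in which the tool goes at most 50 mm and 8.59 degrees, less where a joint would pass 70% of its speed; a pose out of reach is approached as far as the arm can. A call with a gripper value outside its range is refused whole. The fingers move at their own pace and stop on an object; "grip_force" is the grip in N (left out, the last holds). Time passes only in rows, so rows that repeat a pose let the fingers close. It gives the time, the measured TCP pose, the force and the opening at its end, in the units of the state.
- r.get_obs(): the state, without advancing time (a new reading comes with each control period).
- r.grab_frame(name): name is "scene" or "side" or "wrist"; returns a dict with "color" (480x640x3 uint8, blue, green, red), "z_map" (480x640 float32, m along the optical axis (not along the pixel's ray), 0 where there is no reading), "camera_matrix" (3x3 intrinsics, pixels), "k1" (the pictures are not rectified: a ray, as slopes to the right and down, at radius r is drawn at 1 + k1 r^2 times it, then the intrinsics apply), "R" (3x3) and "t" (3): a world point X has camera coordinates R X + t. Camera axes: x right, y down, z forward; pixel columns grow to the right and rows downward; lengths in m; the calibration is good to about 2 mm. A picture is of the moment at which its call begins.
- r.hand_in(): hands the job in, once; it reports no verdict.
The state is a dict: "clock": time; "joints": joint angles; "qvel": joint speeds; "tau": joint torques, N m; "tcp_pos": TCP position; "orientation": TCP orientation; "contact_force": force on the tool from outside, world axes, zero at the start; "moment": the same for the moment, N m; "grip_width": finger opening in m.
Only numpy, scipy, OpenCV 4.12 (cv2) and the standard library are available. Lean on these libraries where they do the work, as an engineer would, in place of code of your own. Each camera call takes 0.05 s, during which the arm holds its last target.

## Working session

There is one attempt and no reset: what is moved stays moved. The work goes in short steps, Python scripts to look and compute and a tool call to move; the robot and the scene stay as the last step left them, time stands still between calls to the robot, and variables do not carry over. Pictures are saved under pics/ and viewed, and the job is handed in when it is done.

Besides the shell and the picture viewer there is one more tool, called after "Request:" as name(argument=value, ...) on one line, values as JSON. play_rows: Moves the arm, as the interface text tells. Its arguments: {"type":"object","properties":{"plan":{"type":"array"},"grip_force":{"type":"number"}},"required":["plan"]}

```bash
ls; mkdir -p pics; cat > h.py <<'E'
import numpy as np, cv2
from bench import r
def grab(n,save=None):
    f=r.grab_frame(n)
    if save: cv2.imwrite('pics/'+save+'.png',f['color'])
    return f
def cloud(f):
    K=np.array(f['camera_matrix']);k1=float(f['k1']);z=f['z_map']
    v,u=np.mgrid[0:480,0:640]
    D=np.array([k1,0,0,0,0.])
    p=cv2.undistortPoints(np.stack([u.ravel(),v.ravel()],1).astype(np.float64)[:,None],K,D)[:,0]
    P=np.c_[p,np.ones(len(p))]*z.reshape(-1,1)
    W=(P-np.array(f['t']).ravel())@np.array(f['R'])
    W[z.ravel()==0]=np.nan
    return W.reshape(480,640,3)
def proj(f,X):
    X=np.atleast_2d(X)
    return cv2.projectPoints(X.astype(float),cv2.Rodrigues(np.array(f['R']))[0],np.array(f['t']).ravel().astype(float),np.array(f['camera_matrix']),np.array([float(f['k1']),0,0,0,0]))[0][:,0]
E
python3 - <<'E'
from h import *
import pickle
print(r.get_obs())
for n in ['scene','side','wrist']:
    f=grab(n,n+'0'); pickle.dump(f,open(n+'0.pkl','wb'))
    print(n,f['k1'],-np.array(f['R']).T@np.array(f['t']).ravel(),np.array(f['R'])[2])
E
```

```text
pics
{'clock': 0.0, 'joints': array([-0.1080555 ,  0.47780275,  0.02233053,  1.5564593 , -0.01149485,
        1.10928232, -0.08307408]), 'qvel': array([-5.74665724e-04, -1.67292607e-03, -8.07574055e-04, -7.84728972e-06,
       -6.06685387e-04, -1.60549352e-03,  9.25288816e-04]), 'tau': array([-5.45967814e-04, -5.96443820e+01,  1.60769675e+00, -2.81194621e+01,
        1.24063640e-02,  9.39900521e-03,  2.20753498e-05]), 'tcp_pos': array([ 6.74337024e-01, -4.60838750e-05,  1.91120509e-01]), 'orientation': array([-2.22058481e+00, -2.22061460e+00,  2.17023014e-03]), 'contact_force': array([-0.05073765,  0.08958804, -0.71668936]), 'moment': array([-0.0082123 , -0.02281919,  0.04296517]), 'grip_width': 0.08542672767626759}
scene -0.0016929036711928799 [ 1.04600786 -0.57072057  1.02981821] [-0.40693888  0.46297377 -0.78743637]
side 0.03407906699132718 [0.43237764 1.16548607 0.8449905 ] [ 0.11464524 -0.83674214 -0.53546154]
wrist -0.015227430017065629 [0.67457101 0.08011762 0.37220597] [-0.00186294 -0.31197708 -0.9500878 ]
```

View pics/scene0.png

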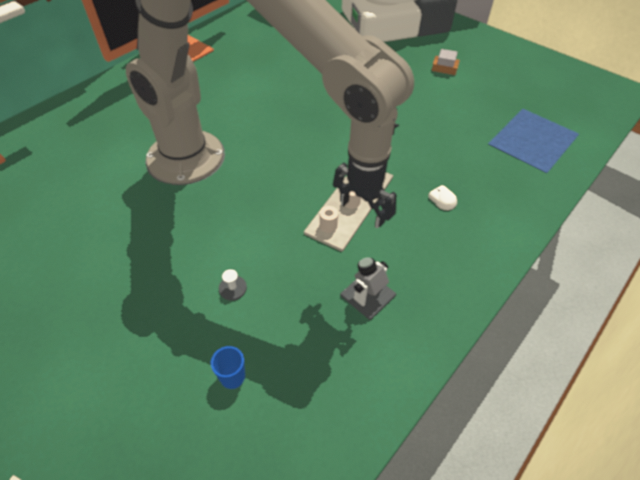

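View pics/side0.png

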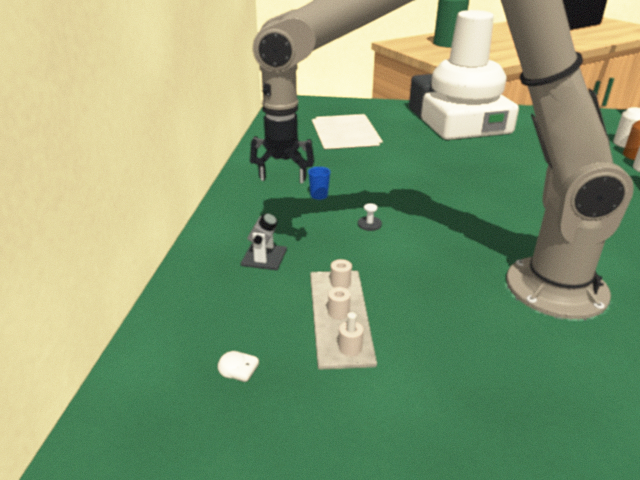

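View pics/wrist0.png

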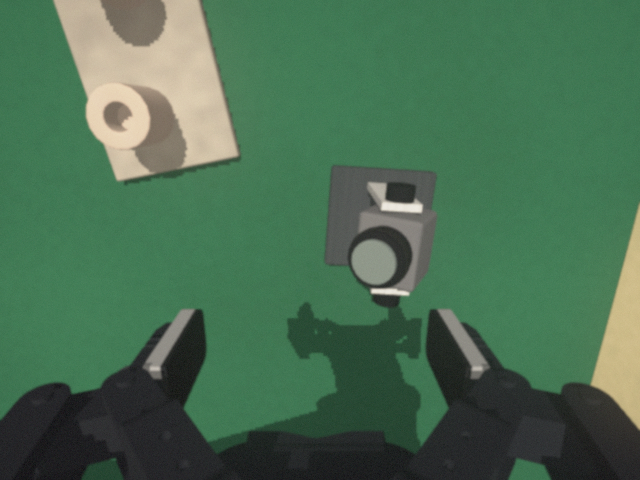

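```bash
python3 - <<'E'
from h import *
import pickle
S,D,W=[pickle.load(open(n+'0.pkl','rb')) for n in ['scene','side','wrist']]
cs,cd,cw=map(cloud,(S,D,W))
# table check
print('table',cs[250,300],cd[300,450],cw[120,300])
def roi(c,u0,v0,u1,v1,zlo,zhi):
    P=c[v0:v1,u0:u1].reshape(-1,3);P=P[np.isfinite(P[:,2])&(P[:,2]>zlo)&(P[:,2]<zhi)];return P
def circ(P,n):
    (x,y),rad=cv2.minEnclosingCircle(P[:,:2].astype(np.float32)); print(n,len(P),'mec',round(x,4),round(y,4),round(rad,4),'med',np.median(P,0).round(4),'zmax',P[:,2].max().round(4))
circ(roi(cd,335,305,370,360,.092,.12),'plunger shaft side')
circ(roi(cd,335,305,370,360,.06,.072),'target top side')
circ(roi(cd,325,285,355,322,.06,.072),'mid top side')
circ(roi(cd,325,255,355,290,.06,.072),'near top side')
circ(roi(cd,350,200,385,235,.055,.07),'post side')
circ(roi(cs,215,265,250,300,.055,.07),'post scene')
circ(roi(cs,210,345,250,390,.07,.1),'pot scene')
circ(roi(cs,425,180,460,215,.01,.05),'mouse scene')
circ(roi(cw,80,75,170,160,.06,.072),'near top wrist')
circ(roi(cs,310,200,345,240,.06,.072),'near top scene')
for n,(u,v) in dict(lens=(372,262),lens2=(360,250),lens3=(385,275)).items(): print(n,cw[v,u])
np.set_printoptions(suppress=True,precision=4)
# lens mask: grey glass
m=cv2.inRange(W['color'][225:295,340:415],(90,90,90),(255,255,255)); 
img=cv2.resize(W['color'][140:320,300:460],None,fx=4,fy=4,interpolation=cv2.INTER_NEAREST); cv2.imwrite('pics/wl.png',img[:600])
img=cv2.resize(D['color'][200:380,210:400],None,fx=4,fy=4)[:,:]; cv2.imwrite('pics/sl.png',cv2.resize(img,None,fx=.8,fy=.8))
E
```

```text
table [ 0.51502714 -0.02774945 -0.00143793] [ 2.57445231e-01  9.09465601e-02 -2.01663879e-04] [ 6.59479864e-01  7.17154598e-02 -2.91427686e-04]
plunger shaft side 70 mec 0.4799 0.2985 0.0098 med [0.4791 0.3007 0.1007] zmax 0.105
target top side 299 mec 0.4796 0.2992 0.027 med [0.4774 0.3048 0.0653] zmax 0.0717
mid top side 252 mec 0.5077 0.2199 0.0604 med [0.515  0.1902 0.065 ] zmax 0.0698
near top side 238 mec 0.5296 0.1138 0.0627 med [0.5208 0.0867 0.0653] zmax 0.0711
post side 72 mec 0.469 -0.228 0.0213 med [ 0.4688 -0.2242  0.0584] zmax 0.0623
post scene 157 mec 0.4709 -0.2283 0.0195 med [ 0.4721 -0.2287  0.0602] zmax 0.0639
pot scene 348 mec 0.6391 -0.3848 0.0351 med [ 0.6348 -0.3836  0.083 ] zmax 0.0888
mouse scene 411 mec 0.7051 0.3766 0.043 med [0.7072 0.3659 0.0228] zmax 0.0331
near top wrist 2964 mec 0.523 0.0761 0.0253 med [0.5244 0.0767 0.066 ] zmax 0.0694
near top scene 209 mec 0.524 0.0768 0.0273 med [0.5263 0.0749 0.0667] zmax 0.0717
lens [ 0.71342376 -0.02051921  0.12242361]
lens2 [ 0.70522363 -0.01309092  0.11835201]
lens3 [ 0.72194629 -0.0278802   0.12812683]
```

```bash
echo
python3 - <<'E'
from h import *
import pickle
np.set_printoptions(suppress=True,precision=4)
W=pickle.load(open('wrist0.pkl','rb'));cw=cloud(W)
g=cv2.cvtColor(W['color'],cv2.COLOR_BGR2GRAY)
print(g[262,340:425:4])
m=((g>100)&(g<190)).astype(np.uint8); n,l,st,ce=cv2.connectedComponentsWithStats(m[:, :],connectivity=4)
k=l[258,372]; print(st[k],ce[k])
def plane(P):
    c=P.mean(0)
    for _ in range(4):
        u,s,vt=np.linalg.svd(P-c);n=vt[2]*np.sign(vt[2,2]); d=(P-c)@n
        P=P[abs(d)<max(2*d.std(),.0008)]; c=P.mean(0)
    return c,n,((P-c)@n).std(),len(P)
mk=(l==k).astype(np.uint8)
mk2=cv2.erode(mk,np.ones((5,5)))>0
c,n,s,N=plane(cw[mk2]); print('glass',c,n,s,N,'tilt',np.degrees(np.arccos(n[2])),'yaw',np.degrees(np.arctan2(-n[1],-n[0])))
# circle: dark ring + glass outer ; fit ellipse of glass mask, and of dark ring
dk=((g<75)).astype(np.uint8); dk[:222]=0;dk[288:]=0;dk[:,:344]=0;dk[:,414:]=0
for mm,nm in((mk,'glass'),(dk|mk,'ring')):
    cs,_=cv2.findContours(mm,cv2.RETR_EXTERNAL,cv2.CHAIN_APPROX_NONE);q=max(cs,key=cv2.contourArea)
    e=cv2.fitEllipse(q);print(nm,e)
    K=W['camera_matrix'];p=cv2.undistortPoints(np.array([[e[0]]]),K,np.array([W['k1'],0,0,0,0.]))[0,0]
    R=np.array(W['R']);o=-R.T@np.array(W['t']).ravel();d=R.T@np.r_[p,1]
    X=o+d*((c-o)@n)/(d@n);print(' centre',X,'pivot',X-.045*n,'target',X+.12*n)
# base plate
P=cw[160:275,322:440].reshape(-1,3);P=P[(P[:,2]>.009)&(P[:,2]<.016)]
print('plate',cv2.minAreaRect((P[:,:2]*1000).astype(np.float32)))
E
```

```text
[ 86  88  65 128 148 146 148 149 149 148 146 149 148 149  95  50  48  49
 121 123  96  96]
[ 352  239   44   46 1584] [373.5    261.5133]Traceback (most recent call last):
  File "<stdin>", line 17, in <module>
  File "<stdin>", line 12, in plane
    u, s, vh = gufunc(a, signature=signature)
               ~~~~~~^^^^^^^^^^^^^^^^^^^^^^^^
    raise LinAlgError("SVD did not converge")
numpy.linalg.LinAlgError: SVD did not converge
```

View pics/wl.png

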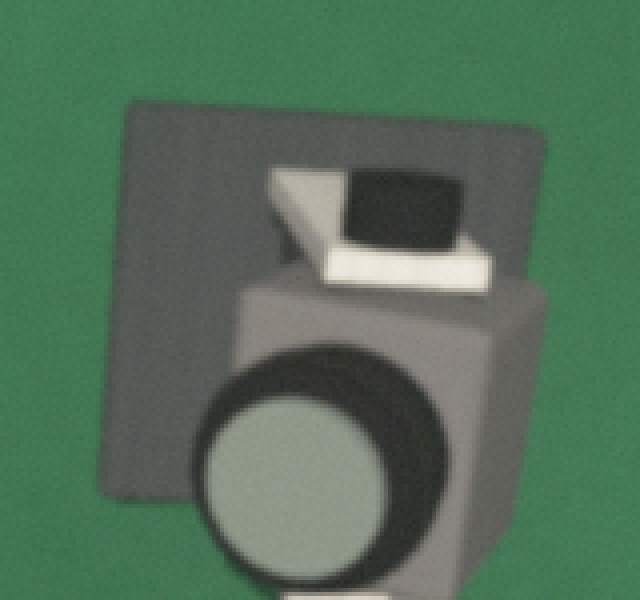

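View pics/sl.png

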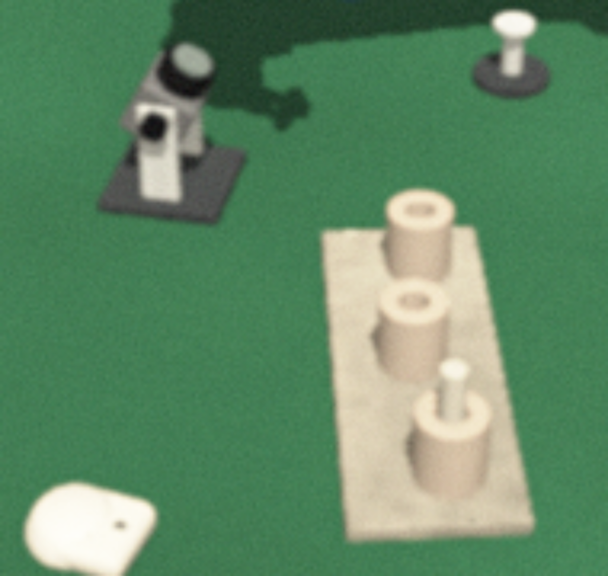

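```bash
python3 - <<'E'
from h import *
import pickle
np.set_printoptions(suppress=True,precision=4)
W=pickle.load(open('wrist0.pkl','rb'));cw=cloud(W)
g=cv2.cvtColor(W['color'],cv2.COLOR_BGR2GRAY)
m=((g>100)&(g<190)).astype(np.uint8); n,l,st,ce=cv2.connectedComponentsWithStats(m,connectivity=4)
k=l[258,372]
def plane(P):
    P=P[np.isfinite(P[:,2])];c=np.median(P,0)
    for _ in range(5):
        u,s,vt=np.linalg.svd(P-c,full_matrices=False);n=vt[2]*np.sign(vt[2,2]); d=(P-c)@n
        P=P[abs(d)<max(2*d.std(),.0008)]; c=P.mean(0)
    return c,n,((P-c)@n).std(),len(P)
mk=(l==k).astype(np.uint8)
mk2=cv2.erode(mk,np.ones((5,5)))>0
c,n,s,N=plane(cw[mk2]); print('glass',c,n,s,N,'tilt',np.degrees(np.arccos(n[2])),'yaw',np.degrees(np.arctan2(-n[1],-n[0])))
cs,_=cv2.findContours(mk,cv2.RETR_EXTERNAL,cv2.CHAIN_APPROX_NONE);q=max(cs,key=cv2.contourArea)
e=cv2.fitEllipse(q);print(e)
K=W['camera_matrix'];R=np.array(W['R']);o=-R.T@np.array(W['t']).ravel()
def hit(uv):
    p=cv2.undistortPoints(np.array([[uv]],float),K,np.array([W['k1'],0,0,0,0.]))[0,0]; d=R.T@np.r_[p,1]
    return o+d*((c-o)@n)/(d@n)
X=hit(e[0]);print(' centre',X,'pivot',X-.045*n,'target',X+.12*n)
B=np.array([hit(p[0]) for p in q]);print('radius',np.linalg.norm(B-X,axis=1).mean(),np.linalg.norm(B-X,axis=1).std())
P=cw[160:275,322:440].reshape(-1,3);P=P[(P[:,2]>.009)&(P[:,2]<.016)]
print('plate',cv2.minAreaRect((P[:,:2]*1000).astype(np.float32)),P.min(0),P.max(0))
# side face of head / top face normal: head box top face
mk=np.zeros_like(g,bool);mk[218:232,362:372]=1;mk[225:280,416:421]=1
print(plane(cw[215:232,362:420][:6].reshape(-1,3)))
E
```

```text
glass [ 0.7141 -0.0196  0.1239] [-0.4884  0.0298  0.8721] 0.0005131478212701469 1130 tilt 29.295046803986295 yaw -3.4941688432054536
((373.5015563964844, 261.5145263671875), (42.31509780883789, 45.79720687866211), 141.0903778076172)
 centre [ 0.7142 -0.0195  0.124 ] pivot [ 0.7362 -0.0209  0.0848] target [ 0.6556 -0.0159  0.2287]
radius 0.016152214462528548 0.0005365393636349358
plate ((735.1015014648438, -21.335128784179688), (99.85879516601562, 99.72830963134766), 86.36951446533203) [ 0.6833 -0.0689  0.009 ] [0.7877 0.0308 0.0155]
(array([0.7313, 0.0055, 0.099 ]), array([-0.0354,  0.9993,  0.0119]), np.float64(0.0006606029517273583), 291)
```

Request:
play_rows(plan=[[-20,30,0,0,0,0,85],[-50,75,0,0,0,0,85],[-80,120,0,0,0,0,85],[-110,165,0,0,0,0,85],[-140,210,0,0,0,0,85],[-170,260,0,0,0,0,60],[-195,299,0,0,0,0,60],[-195,299,0,0,0,0,60],[-195,299,0,0,0,0,60],[-195,299,0,0,0,0,60]])

```text
clock: 1.15
tcp_pos: [0.48, 0.2987, 0.1919]
orientation: [2.22, 2.222, -0.001]
contact_force: [1.2, -0.7, -0.0]
grip_width: 0.06
```

```bash
python3 - <<'E'
from h import *
import pickle
np.set_printoptions(suppress=True,precision=4)
o=r.get_obs();print(o['tcp_pos'],o['joints'],o['grip_width'])
f=grab('wrist','wrist1');c=cloud(f);pickle.dump(f,open('wrist1.pkl','wb'))
print(proj(f,np.array([[.48,.299,.103],[.48,.299,.067]])))
for a,b in((.098,.107),(.08,.095),(.062,.071)):
    m=(c[...,2]>a)&(c[...,2]<b)&(abs(c[...,0]-.48)<.05)&(abs(c[...,1]-.299)<.045)
    P=c[m];print(a,len(P),cv2.minEnclosingCircle((P[:,:2]*1000).astype(np.float32)),np.median(P,0))
E
```

```text
[0.48   0.2987 0.1919] [-0.5757  0.3023 -0.1127  1.816   0.0397  1.0259 -0.7032] 0.05998158446021263
[[315.9611 225.2621]
 [315.925  212.7746]]
0.098 451 ((479.4716491699219, 296.2870178222656), 8.994476318359375) [0.48   0.2969 0.1022]
0.08 110 ((479.7994689941406, 296.4339599609375), 8.937833786010742) [0.48   0.3039 0.0878]
0.062 1993 ((479.8536682128906, 296.1218566894531), 25.086149215698242) [0.4801 0.3017 0.0661]
```

View pics/wrist1.png

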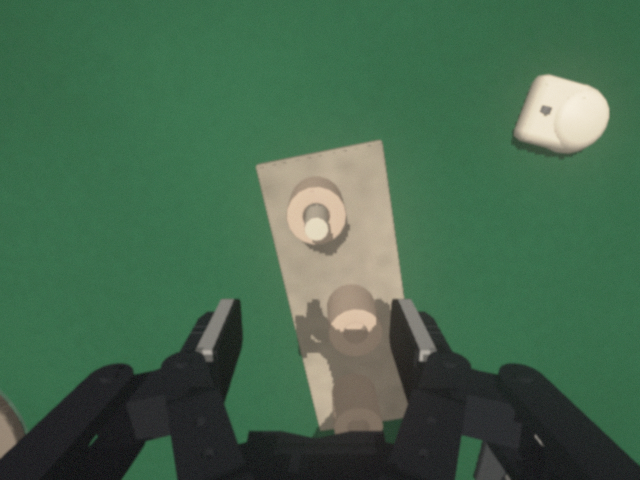

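Request:
play_rows(plan=[[0,-2,-20,0,0,0,45],[0,-2,-45,0,0,0,45],[0,-2,-70,0,0,0,45],[0,-2,-90,0,0,0,45],[0,-2,-105,0,0,0,45],[0,-2,-115,0,0,0,45],[0,-2,-118,0,0,0,45],[0,-2,-118,0,0,0,45]])

```text
clock: 2.0
tcp_pos: [0.4805, 0.2963, 0.0741]
orientation: [2.223, 2.22, -0.0]
contact_force: [0.2, 0.2, -0.3]
grip_width: 0.0451
```

Request:
play_rows(plan=[[0,0,0,0,0,0,30],[0,0,0,0,0,0,22],[0,0,0,0,0,0,19],[0,0,0,0,0,0,16],[0,0,0,0,0,0,12],[0,0,0,0,0,0,10],[0,0,0,0,0,0,10],[0,0,0,0,0,0,10]], grip_force=25)

```text
clock: 2.8
tcp_pos: [0.48, 0.297, 0.0741]
orientation: [-2.221, -2.221, 0.0]
contact_force: [0.2, 0.5, 1.1]
grip_width: 0.0097
```

```bash
python3 - <<'E'
from h import *
f=grab('wrist','wrist2');g=grab('side')
cv2.imwrite('pics/side2.png',cv2.resize(g['color'][220:400,250:450],None,fx=3,fy=3))
E
```

```text
(no output)
```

View pics/wrist2.png

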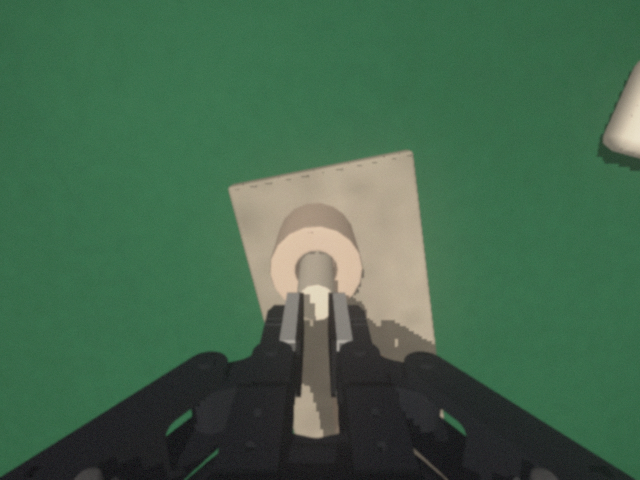

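View pics/side2.png

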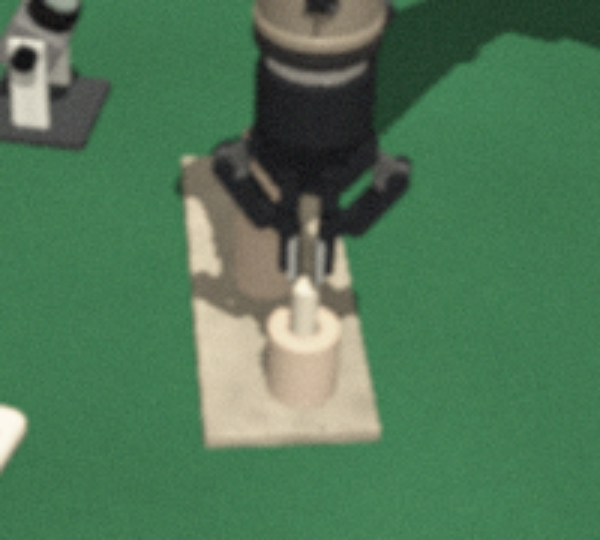

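```bash
python3 - <<'E'
from h import *
np.set_printoptions(suppress=True,precision=4)
o=r.get_obs();print(o['tcp_pos'],o['grip_width'])
f=grab('wrist');c=cloud(f)
print('tcp px',proj(f,o['tcp_pos']),proj(f,o['tcp_pos']+[0,0,.019]),'pl top',proj(f,[.48,.2965,.103]))
for v in range(240,440,8): print(v,[tuple((c[v,u]*1000).round(0)) for u in (292,316,342)])
d=grab('side');c=cloud(d);m=(c[...,2]>.085)&(abs(c[...,0]-.48)<.06)&(abs(c[...,1]-.299)<.045)&(c[...,2]<.13)
P=c[m];print(P[::12].round(3))
E
```

```text
[0.48   0.297  0.0741] 0.00976919005153129
tcp px [[316.005  275.1194]] [[316.0445 291.7389]] pl top [[316.0891 302.856 ]]
240 [(np.float64(468.0), np.float64(313.0), np.float64(66.0)), (np.float64(480.0), np.float64(314.0), np.float64(67.0)), (np.float64(493.0), np.float64(314.0), np.float64(67.0))]
248 [(np.float64(467.0), np.float64(309.0), np.float64(66.0)), (np.float64(480.0), np.float64(309.0), np.float64(65.0)), (np.float64(494.0), np.float64(309.0), np.float64(67.0))]
256 [(np.float64(467.0), np.float64(305.0), np.float64(67.0)), (np.float64(480.0), np.float64(305.0), np.float64(68.0)), (np.float64(494.0), np.float64(305.0), np.float64(67.0))]
264 [(np.float64(467.0), np.float64(300.0), np.float64(67.0)), (np.float64(480.0), np.float64(305.0), np.float64(78.0)), (np.float64(494.0), np.float64(300.0), np.float64(66.0))]
272 [(np.float64(467.0), np.float64(296.0), np.float64(67.0)), (np.float64(480.0), np.float64(305.0), np.float64(88.0)), (np.float64(494.0), np.float64(296.0), np.float64(67.0))]
280 [(np.float64(467.0), np.float64(291.0), np.float64(66.0)), (np.float64(480.0),
[... 3153 characters left out ...]
), np.float64(163.0))]
424 [(np.float64(473.0), np.float64(288.0), np.float64(163.0)), (np.float64(480.0), np.float64(141.0), np.float64(12.0)), (np.float64(487.0), np.float64(291.0), np.float64(167.0))]
432 [(np.float64(473.0), np.float64(286.0), np.float64(164.0)), (np.float64(480.0), np.float64(132.0), np.float64(11.0)), (np.float64(486.0), np.float64(307.0), np.float64(185.0))]
[[0.461 0.291 0.13 ]
 [0.484 0.291 0.116]
 [0.484 0.291 0.114]
 [0.473 0.311 0.129]
 [0.485 0.307 0.122]
 [0.473 0.309 0.123]
 [0.478 0.288 0.102]
 [0.476 0.294 0.104]
 [0.471 0.308 0.114]
 [0.485 0.3   0.1  ]
 [0.479 0.303 0.101]
 [0.473 0.305 0.101]
 [0.484 0.304 0.093]
 [0.478 0.306 0.093]
 [0.472 0.304 0.09 ]]
```

```bash
python3 - <<'E'
from h import *
import pickle
np.set_printoptions(suppress=True,precision=4)
for n,t in(('scene',0),('side',0)):
    f=pickle.load(open(n+'0.pkl','rb'));c=cloud(f)
    m=(abs(c[...,0]-.675)<.08)&(abs(c[...,1])<.03)&(c[...,2]>.15)&(c[...,2]<.32)
    P=c[m];i=np.argsort(P[:,2]);print(n,P[i[:25:3]],'tcp px',proj(f,[.675,0,.192]))
f=grab('side');c=cloud(f);m=(abs(c[...,0]-.48)<.04)&(abs(c[...,1]-.3)<.02)&(c[...,2]>.106)&(c[...,2]<.32);P=c[m];i=np.argsort(P[:,2]);print(P[i[:25:3]])
E
```

```text
scene [[ 0.6317 -0.0004  0.2423]
 [ 0.6328  0.005   0.2451]
 [ 0.6317  0.0063  0.2465]
 [ 0.7241 -0.0045  0.2481]
 [ 0.7213 -0.0079  0.249 ]
 [ 0.6327  0.0117  0.2492]
 [ 0.6311 -0.0106  0.2504]
 [ 0.6328 -0.0058  0.2509]
 [ 0.6338 -0.0105  0.2523]] tcp px [[358.9703 229.4185]]
side [[ 0.7229  0.0076  0.2426]
 [ 0.7177  0.009   0.2436]
 [ 0.7157  0.0066  0.2452]
 [ 0.6288  0.0105  0.2457]
 [ 0.7199  0.0094  0.2463]
 [ 0.717   0.0002  0.2472]
 [ 0.7163 -0.0077  0.2487]
 [ 0.6305  0.014   0.2499]
 [ 0.6221  0.0079  0.2501]] tcp px [[282.1202 198.6223]]
[[0.471  0.3046 0.1112]
 [0.4908 0.3072 0.1136]
 [0.489  0.3064 0.1157]
 [0.4843 0.2921 0.1173]
 [0.4869 0.3087 0.1179]
 [0.4689 0.3097 0.1184]
 [0.473  0.308  0.119 ]
 [0.4912 0.3048 0.1193]
 [0.469  0.309  0.1203]]
```

Request:
play_rows(plan=[[0,0,0,0,0,0,45],[0,0,0,0,0,0,45],[0,0,0,0,0,0,45],[0,0,-10,0,0,0,45],[0,0,-20,0,0,0,45],[0,0,-30,0,0,0,45],[0,0,-37,0,0,0,45],[0,0,-37,0,0,0,45],[0,0,-37,0,0,0,45]])

```text
clock: 3.95
tcp_pos: [0.4799, 0.297, 0.0368]
orientation: [-2.221, -2.221, 0.001]
contact_force: [1.2, -0.6, -0.4]
grip_width: 0.0448
```

Request:
play_rows(plan=[[0,0,0,0,0,0,30],[0,0,0,0,0,0,22],[0,0,0,0,0,0,19],[0,0,0,0,0,0,16],[0,0,0,0,0,0,12],[0,0,0,0,0,0,10],[0,0,0,0,0,0,10],[0,0,0,0,0,0,10]], grip_force=25)

```text
clock: 4.75
tcp_pos: [0.4802, 0.2972, 0.0375]
orientation: [2.221, 2.221, 0.001]
contact_force: [-1.2, -0.5, 5.1]
grip_width: 0.0168
```

```bash
python3 - <<'E'
from h import *
f=grab('wrist','wrist3')
g=grab('side')
cv2.imwrite('pics/side3.png',cv2.resize(g['color'][220:400,250:450],None,fx=3,fy=3))
E
```

```text
(no output)
```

View pics/wrist3.png

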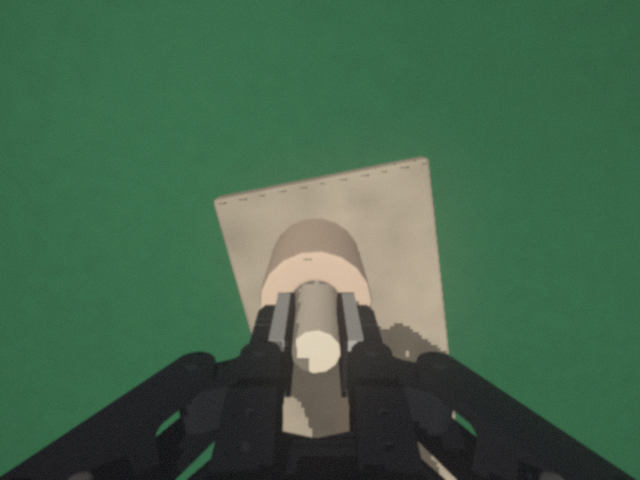

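View pics/side3.png

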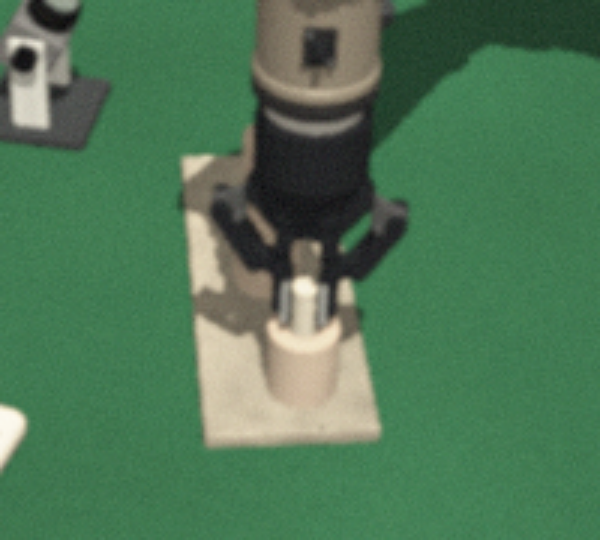

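Request:
play_rows(plan=[[0,0,4,0,0,0,10],[0,0,12,0,0,0,10],[0,0,22,0,0,0,10],[0,0,35,0,0,0,10],[0,0,55,0,0,0,10],[0,0,80,0,0,0,10],[0,0,110,0,0,0,10],[0,0,130,0,0,0,10],[0,0,130,0,0,0,10],[0,0,130,0,0,0,10]])

```text
clock: 5.85
tcp_pos: [0.4801, 0.297, 0.1677]
orientation: [2.221, 2.221, 0.002]
contact_force: [0.1, -0.4, -0.7]
grip_width: 0.0173
```

```bash
cat > chk.py <<'E'
from h import *
import sys
np.set_printoptions(suppress=True,precision=4)
n=sys.argv[1]
o=r.get_obs();T=o['tcp_pos'];print(T,o['grip_width'],o['joints'])
f=grab('side');c=cloud(f)
q=proj(f,T+[0,0,.03])[0].astype(int);x0=max(0,q[0]-80);y0=max(0,q[1]-80)
cv2.imwrite('pics/side%s.png'%n,cv2.resize(f['color'][y0:y0+160,x0:x0+160],None,fx=3.5,fy=3.5))
hsv=cv2.cvtColor(f['color'],cv2.COLOR_BGR2HSV)
w=grab('wrist','wrist'+n);c=cloud(w)
# plunger points: bright pixels on the column between pads
m=(np.abs(c[...,0]-T[0])<.011)&(np.abs(c[...,1]-T[1])<.014)&(c[...,2]<T[2]+.09)&(c[...,2]>T[2]-.05)&(w['color'].min(2)>90)
P=c[m]; print(len(P),P[:,2].min(),P[:,2].max())
zt=np.percentile(P[:,2],97); top=P[P[:,2]>zt-.003]; print('top',zt,cv2.minEnclosingCircle((top[:,:2]*1000).astype(np.float32)))
for z in np.arange(zt-.06,zt-.004,.006):
    s=P[(P[:,2]>=z)&(P[:,2]<z+.006)]
    if len(s)>4: print(len(s),'z %.4f x %.4f..%.4f ymax %.4f'%(z+.003,s[:,0].min(),s[:,0].max(),np.percentile(s[:,1],90)))
E
python3 chk.py 4
```

```text
[0.4801 0.297  0.1677] 0.01729119384429768 [-0.5729  0.3252 -0.1132  1.8445  0.0438  0.9731 -0.7049]
4423 0.17304709903465015 0.24730836328481945
top 0.23478880575363914 ((480.1622619628906, 301.0996398925781), 13.367036819458008)
169 z 0.1778 x 0.4702..0.4878 ymax 0.3044
187 z 0.1838 x 0.4706..0.4881 ymax 0.3045
210 z 0.1898 x 0.4703..0.4882 ymax 0.3044
220 z 0.1958 x 0.4706..0.4880 ymax 0.3045
248 z 0.2018 x 0.4710..0.4876 ymax 0.3045
275 z 0.2078 x 0.4692..0.4911 ymax 0.3046
335 z 0.2138 x 0.4691..0.4910 ymax 0.3074
374 z 0.2198 x 0.4691..0.4910 ymax 0.3050
427 z 0.2258 x 0.4692..0.4911 ymax 0.3049
1830 z 0.2318 x 0.4691..0.4911 ymax 0.3034
```

View pics/side4.png

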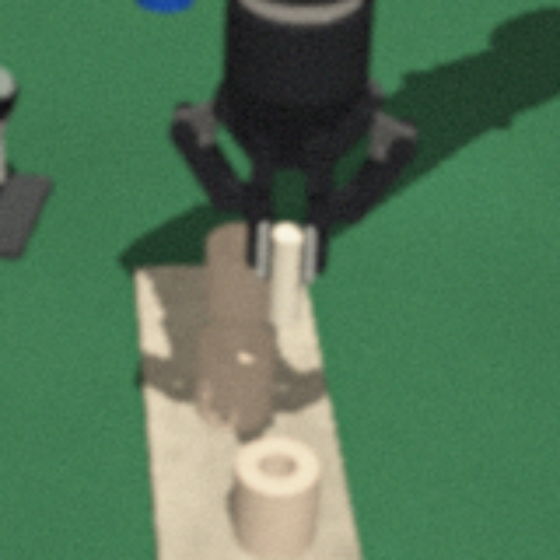

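View pics/wrist4.png

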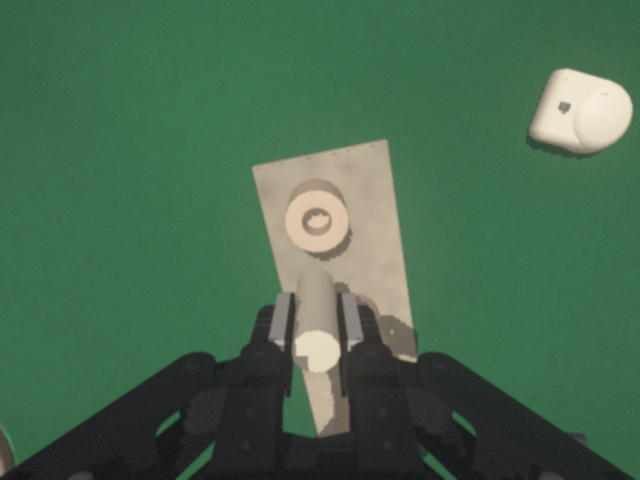

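Request:
play_rows(plan=[[0,-15,0,0,0,0,10],[0,-50,0,0,0,0,10],[-2,-95,0,0,0,0,10],[-4,-140,0,0,0,0,10],[-5,-185,0,0,0,0,10],[-6,-230,0,0,0,0,10],[-7,-275,0,0,0,0,10],[-8,-320,0,0,0,0,10],[-8,-365,0,0,0,0,10],[-9,-410,0,0,0,0,10],[-9,-445,0,0,0,0,10],[-9,-470,0,0,0,0,10]])

```text
clock: 7.15
tcp_pos: [0.4689, -0.1768, 0.1664]
orientation: [-2.225, -2.216, 0.003]
contact_force: [0.2, 0.9, -0.5]
grip_width: 0.0169
```

Request:
play_rows(plan=[[0,-25,0,0,0,0,10],[0,-45,0,0,0,0,10],[0,-54,0,0,0,0,10],[0,-54,0,0,0,0,10],[0,-54,-25,0,0,0,10],[0,-54,-50,0,0,0,10],[0,-54,-70,0,0,0,10],[0,-54,-80,0,0,0,10],[0,-54,-80,0,0,0,10],[0,-54,-80,0,0,0,10]])

```text
clock: 8.15
tcp_pos: [0.4715, -0.2266, 0.0877]
orientation: [2.22, 2.222, 0.001]
contact_force: [0.4, -0.2, 0.2]
grip_width: 0.0171
```

```bash
python3 chk.py 5; python3 - <<'E'
from h import *
f=grab('wrist');c=cloud(f)
m=(abs(c[...,2]-.059)<.004)&(abs(c[...,0]-.47)<.025)&(abs(c[...,1]+.2285)<.025)
P=c[m];print('post',len(P),cv2.minEnclosingCircle((P[:,:2]*1000).astype(np.float32)),P.min(0),P.max(0))
f=grab('scene');cv2.imwrite('pics/scene5.png',cv2.resize(f['color'][180:340,150:350],None,fx=3.5,fy=3.5))
E
```

```text
[ 0.4715 -0.2266  0.0877] 0.01706879792663776 [ 0.1832  0.3629  0.1781  2.0235 -0.0916  0.762   0.4168]
5937 0.053402525944701296 0.17011710924080964
top 0.15423267077104286 ((471.3702697753906, -223.12623596191406), 13.618890762329102)
133 z 0.0972 x 0.4625..0.4799 ymax -0.2190
178 z 0.1032 x 0.4624..0.4803 ymax -0.2191
197 z 0.1092 x 0.4625..0.4801 ymax -0.2190
221 z 0.1152 x 0.4627..0.4802 ymax -0.2191
237 z 0.1212 x 0.4630..0.4799 ymax -0.2191
260 z 0.1272 x 0.4613..0.4821 ymax -0.2190
323 z 0.1332 x 0.4605..0.4824 ymax -0.2168
370 z 0.1392 x 0.4605..0.4825 ymax -0.2160
418 z 0.1452 x 0.4606..0.4824 ymax -0.2161
1968 z 0.1512 x 0.4605..0.4825 ymax -0.2198
post 2250 ((468.87347412109375, -229.34912109375), 17.947547912597656) [ 0.45137472 -0.24427401  0.05502518] [ 0.48669913 -0.21169953  0.06114685]
```

View pics/side5.png

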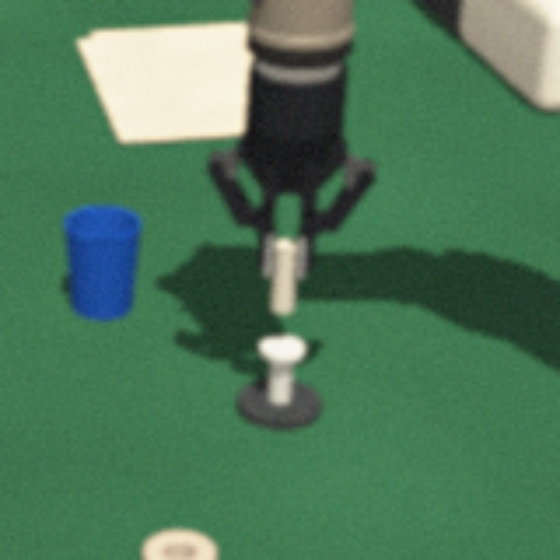

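View pics/wrist5.png

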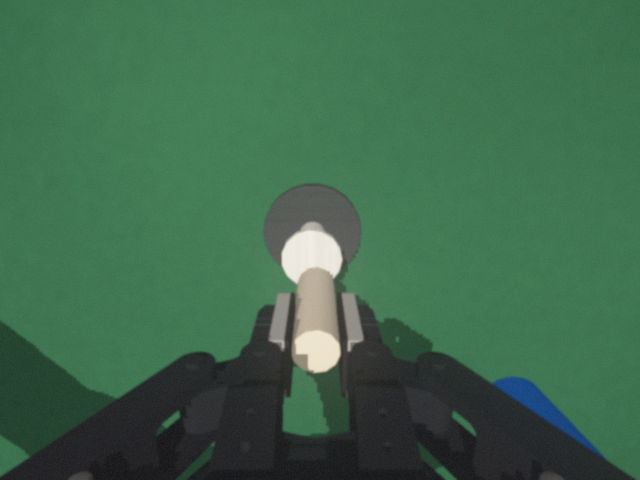

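View pics/scene5.png

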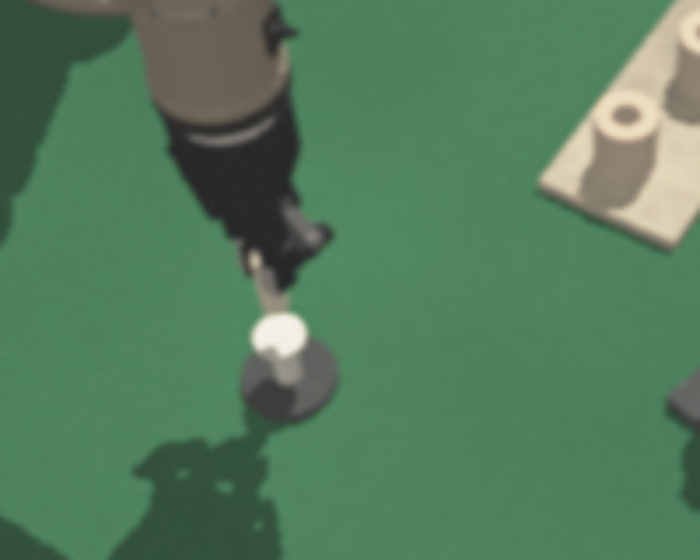

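Request:
play_rows(plan=[[-2,-1,-10,0,0,0,10],[-2,-1,-20,0,0,0,10],[-2,-1,-28,0,0,0,10],[-2,-1,-32,0,0,0,10],[-2,-1,-34,0,0,0,10],[-2,-1,-34,0,0,0,10],[-2,-1,-34,0,0,0,10]])

```text
clock: 9.05
tcp_pos: [0.4692, -0.2281, 0.0531]
orientation: [2.221, 2.221, 0.0]
contact_force: [-0.0, 0.9, 0.0]
grip_width: 0.0171
```

Request:
play_rows(plan=[[0,0,-1,0,0,0,10],[0,0,-1,0,0,0,10],[0,0,-1,0,0,0,10]])

```text
clock: 9.35
tcp_pos: [0.4694, -0.2281, 0.0525]
orientation: [2.221, 2.221, 0.001]
contact_force: [-0.3, -0.1, 4.3]
grip_width: 0.0172
```

```bash
python3 chk.py 6
```

```text
[ 0.4694 -0.2281  0.0525] 0.01717858507579497 [ 0.1971  0.4162  0.1675  2.0487 -0.107   0.6839  0.4336]
5926 0.007568546636467718 0.1353856502649204
top 0.11914040055098703 ((469.8074645996094, -224.30274963378906), 13.922542572021484)
667 z 0.0621 x 0.4584..0.4804 ymax -0.2159
182 z 0.0681 x 0.4603..0.4778 ymax -0.2203
202 z 0.0741 x 0.4601..0.4779 ymax -0.2202
226 z 0.0801 x 0.4603..0.4777 ymax -0.2202
238 z 0.0861 x 0.4606..0.4779 ymax -0.2203
280 z 0.0921 x 0.4590..0.4800 ymax -0.2201
332 z 0.0981 x 0.4584..0.4804 ymax -0.2171
369 z 0.1041 x 0.4585..0.4804 ymax -0.2171
424 z 0.1101 x 0.4584..0.4804 ymax -0.2174
1946 z 0.1161 x 0.4584..0.4803 ymax -0.2210
```

View pics/side6.png

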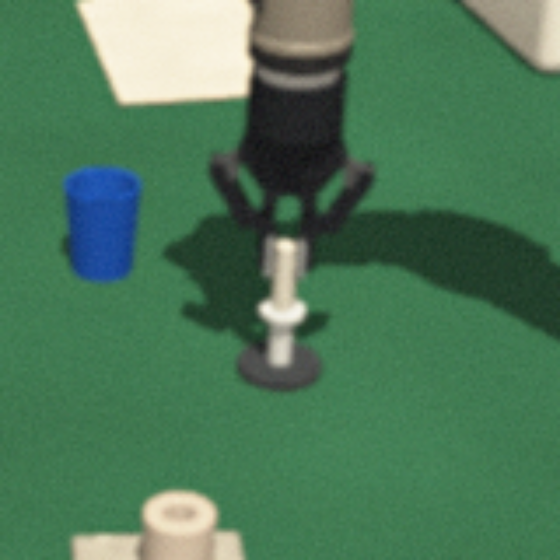

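Contact at 4.3 N; the plunger is standing on the post. Release gently.

Request:
play_rows(plan=[[0,0,0,0,0,0,18],[0,0,0,0,0,0,20],[0,0,0,0,0,0,22],[0,0,0,0,0,0,25],[0,0,0,0,0,0,30],[0,0,0,0,0,0,38],[0,0,0,0,0,0,46],[0,0,0,0,0,0,46]])

```text
clock: 10.25
tcp_pos: [0.469, -0.228, 0.0521]
orientation: [-2.221, -2.221, -0.0]
contact_force: [0.8, -0.1, 0.4]
grip_width: 0.0462
```

Request:
play_rows(plan=[[0,0,8,0,0,0,46],[0,0,20,0,0,0,46],[0,0,40,0,0,0,46],[0,0,70,0,0,0,46],[0,0,100,0,0,0,46],[0,0,130,0,0,0,60],[0,0,130,0,0,0,60]])

```text
clock: 10.95
tcp_pos: [0.4719, -0.2293, 0.1874]
orientation: [2.216, 2.215, 0.007]
contact_force: [-0.6, 0.2, 0.8]
grip_width: 0.0597
```

```bash
python3 - <<'E'
from h import *
np.set_printoptions(suppress=True,precision=4)
f=grab('wrist','wrist7');c=cloud(f)
for a,b in((.114,.122),(.09,.11),(.065,.085),(.056,.063)):
    m=(c[...,2]>a)&(c[...,2]<b)&(abs(c[...,0]-.47)<.04)&(abs(c[...,1]+.2285)<.03)
    P=c[m];print(a,len(P),cv2.minEnclosingCircle((P[:,:2]*1000).astype(np.float32)),P[:,1].max(),np.median(P[:,0]))
E
```

```text
0.114 511 ((468.9371032714844, -228.77874755859375), 8.9332914352417) -0.21989180287696258 0.46909739674113715
0.09 167 ((468.9417724609375, -228.49441528320312), 8.886618614196777) -0.21972679080675098 0.4684448237373273
0.065 126 ((469.0167541503906, -228.67608642578125), 8.892559051513672) -0.2198278082290764 0.4690586598617207
0.056 793 ((468.891845703125, -229.48251342773438), 17.93596839904785) -0.21160836753656853 0.46902747850930143
```

View pics/wrist7.png

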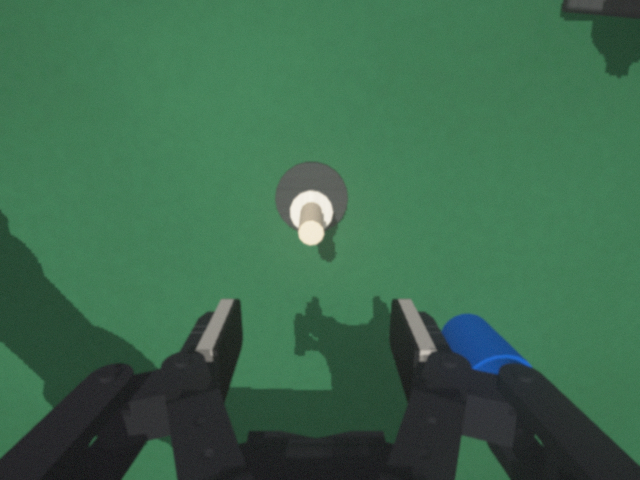

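Request:
play_rows(plan=[[0,15,10,0,0,0,70],[1,50,20,0,0,0,75],[2,95,20,0,0,0,75],[3,140,20,0,0,0,75],[4,185,20,0,0,0,75],[5,230,20,0,0,0,75],[6,275,20,0,0,0,75],[7,320,20,0,0,0,75],[8,365,20,0,0,0,75],[9,410,20,0,0,0,75],[10,450,20,0,0,0,75],[11,485,20,0,0,0,75]])

```text
clock: 12.2
tcp_pos: [0.479, 0.2591, 0.2014]
orientation: [-2.219, -2.223, 0.002]
contact_force: [0.7, 0.0, -0.5]
grip_width: 0.0749
```

Request:
play_rows(plan=[[0,25,-10,0,0,0,75],[0,37,-20,0,0,0,75],[0,39,-30,0,0,0,75],[0,39,-30,0,0,0,75],[0,39,-30,0,0,0,75],[0,39,-30,0,0,0,75]])

```text
clock: 12.8
tcp_pos: [0.4807, 0.2945, 0.1725]
orientation: [2.223, 2.219, 0.0]
contact_force: [-0.9, 0.6, -0.5]
grip_width: 0.0756
```

```bash
python3 - <<'E'
from h import *
np.set_printoptions(suppress=True,precision=4)
f=grab('wrist','wrist8');c=cloud(f);o=r.get_obs();T=o['tcp_pos'];print(T,o['grip_width'])
m=(c[...,2]>.062)&(c[...,2]<.071)&(abs(c[...,0]-.48)<.04)&(abs(c[...,1]-.297)<.04)
P=c[m];print(len(P),cv2.minEnclosingCircle((P[:,:2]*1000).astype(np.float32)),np.median(P[:,2]))
# fingers: lowest points near tool, from wrist
m=(abs(c[...,0]-T[0])<.06)&(abs(c[...,1]-T[1])<.03)&(c[...,2]>T[2]-.02)&(c[...,2]<T[2]+.1);P=c[m];print('tip z low',np.percentile(P[:,2],[0,1,3]),P[:,0].min(),P[:,0].max(), P[:,1].max())
E
```

```text
[0.4806 0.2949 0.1727] 0.07476963159548845
2528 ((479.66143798828125, 296.6560974121094), 24.897602081298828) 0.06606001088261865
tip z low [0.2195 0.2226 0.2254] 0.4206467875264253 0.5406413358497204 0.3092616833953614
```

View pics/wrist8.png

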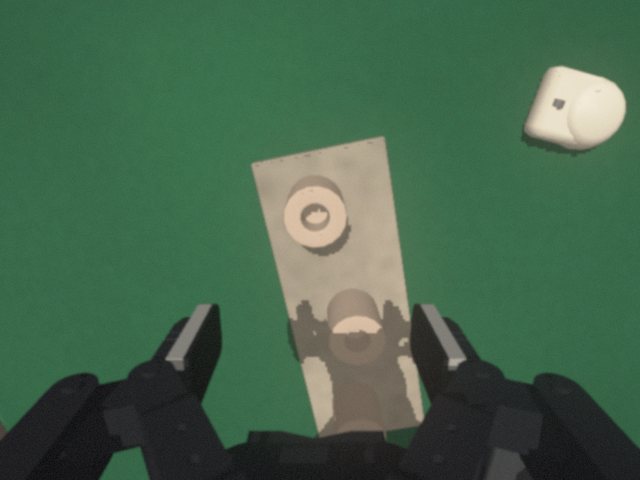

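Request:
play_rows(plan=[[0,2,-20,0,0,0,75],[0,2,-50,0,0,0,75],[0,2,-80,0,0,0,75],[0,2,-105,0,0,0,75],[0,2,-125,0,0,0,75],[0,2,-145,0,0,0,75],[0,2,-160,0,0,0,75],[0,2,-172,0,0,0,75],[0,2,-180,0,0,0,75],[0,2,-185,0,0,0,75],[0,2,-185,0,0,0,75],[0,2,-185,0,0,0,75]])

```text
clock: 14.05
tcp_pos: [0.4804, 0.2982, -0.0124]
orientation: [2.221, 2.221, 0.001]
contact_force: [0.4, -0.3, -0.7]
grip_width: 0.0751
```

```bash
python3 - <<'E'
from h import *
np.set_printoptions(suppress=True,precision=4)
o=r.get_obs();print(o['tcp_pos'],o['contact_force'],o['joints'])
f=grab('wrist','wrist9');g=grab('side')
cv2.imwrite('pics/side9.png',cv2.resize(g['color'][240:390,270:430],None,fx=3.5,fy=3.5))
E
```

```text
[ 0.4804  0.2982 -0.0124] [ 0.3542 -0.2552 -0.7174] [-0.5681  0.5749 -0.1259  1.9584  0.1188  0.6145 -0.7711]
```

View pics/wrist9.png

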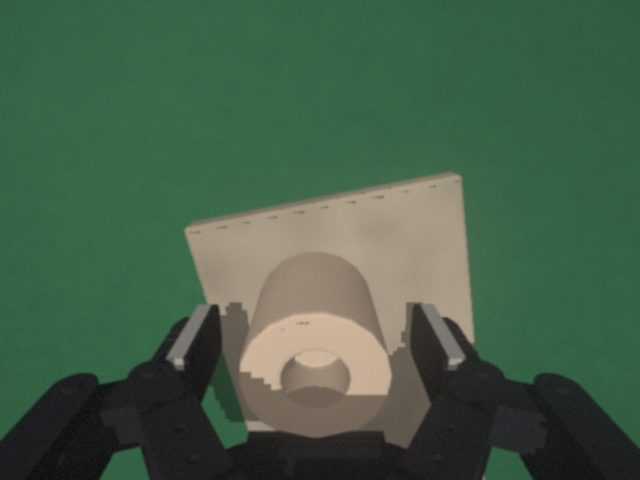

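View pics/side9.png

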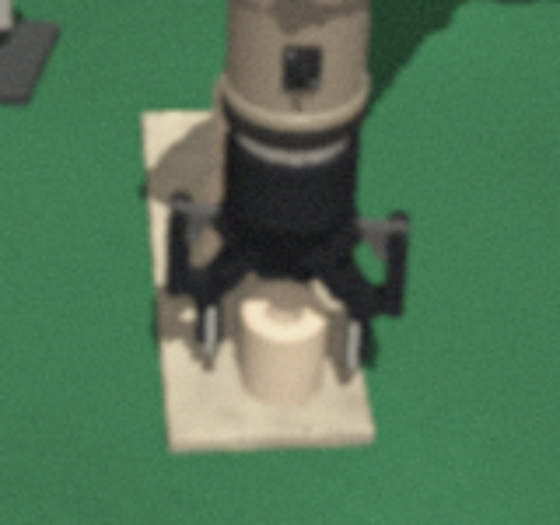

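Request:
play_rows(plan=[[0,-1,0,0,0,0,66],[0,-1,0,0,0,0,58],[0,-1,0,0,0,0,53],[0,-1,0,0,0,0,50],[0,-1,0,0,0,0,46],[0,-1,0,0,0,0,40],[0,-1,0,0,0,0,40],[0,-1,0,0,0,0,40],[0,-1,0,0,0,0,40]], grip_force=60)

```text
clock: 15.05
tcp_pos: [0.4802, 0.2971, -0.0124]
orientation: [2.221, 2.221, 0.001]
contact_force: [-0.7, -1.4, 5.6]
grip_width: 0.0483
```

Request:
play_rows(plan=[[0,0,5,0,0,0,40],[0,0,15,0,0,0,40],[0,0,30,0,0,0,40],[0,0,55,0,0,0,40],[0,0,85,0,0,0,40],[0,0,120,0,0,0,40],[0,0,160,0,0,0,40],[0,0,200,0,0,0,40],[0,0,235,0,0,0,40],[0,0,260,0,0,0,40],[0,0,270,0,0,0,40],[0,0,270,0,0,0,40]])

```text
clock: 16.25
tcp_pos: [0.4805, 0.2974, 0.2589]
orientation: [2.221, 2.221, 0.005]
contact_force: [-0.4, 0.7, -2.8]
grip_width: 0.0485
```

```bash
python3 - <<'E'
from h import *
np.set_printoptions(suppress=True,precision=4)
o=r.get_obs();T=o['tcp_pos'];print(T,o['contact_force'],o['grip_width'],o['joints'])
f=grab('wrist','wrist10');g=grab('side');c=cloud(g)
q=proj(g,T)[0].astype(int);x0=max(0,q[0]-80);y0=max(0,q[1]-80)
cv2.imwrite('pics/side10.png',cv2.resize(g['color'][y0:y0+160,x0:x0+160],None,fx=3.5,fy=3.5))
cc=cloud(f);m=(abs(cc[...,0]-T[0])<.028)&(abs(cc[...,1]-T[1])<.03)&(f['color'][...,2]>140)&(cc[...,2]<T[2]+.1)
P=cc[m];print(len(P),np.percentile(P[:,2],[1,50,99]))
for z in np.arange(.24,.35,.008):
    s=P[(P[:,2]>=z)&(P[:,2]<z+.008)]
    if len(s)>5: print(z,len(s),s[:,0].min(),s[:,0].max(),s[:,1].min(),s[:,1].max())
E
```

```text
[0.4805 0.2974 0.2589] [-0.3718  0.7061 -2.8022] 0.04845003496199868 [-0.5378  0.2439 -0.153   1.7359  0.0404  1.1617 -0.7024]
17424 [0.0099 0.3288 0.3385]
0.28 210 0.4610393675786769 0.502749703270601 0.30708211078427566 0.3216008652997203
0.28800000000000003 592 0.46016410293832544 0.5030273593813576 0.30639993395966836 0.32159474349661327
0.29600000000000004 695 0.45867426856827703 0.5069833313176786 0.30648378174617263 0.3216998973197567
0.30400000000000005 791 0.4587135217422664 0.5082751355044106 0.3084625057547846 0.3218604016596615
0.31200000000000006 1824 0.4581584675668288 0.4974978396289897 0.28446225975410905 0.32181055856920326
0.32000000000000006 1792 0.45839605991590093 0.4965741199793388 0.2843193085225677 0.3218130026083415
0.32800000000000007 1800 0.45671834207297485 0.5018550103542166 0.28451815993262225 0.322003496386969
0.3360000000000001 7078 0.45250635818369633 0.508466512651893 0.2881187801413484 0.32216741297430546
```

View pics/wrist10.png

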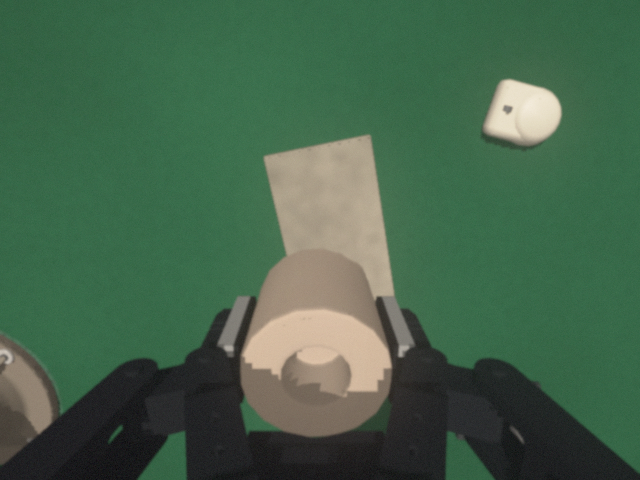

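View pics/side10.png

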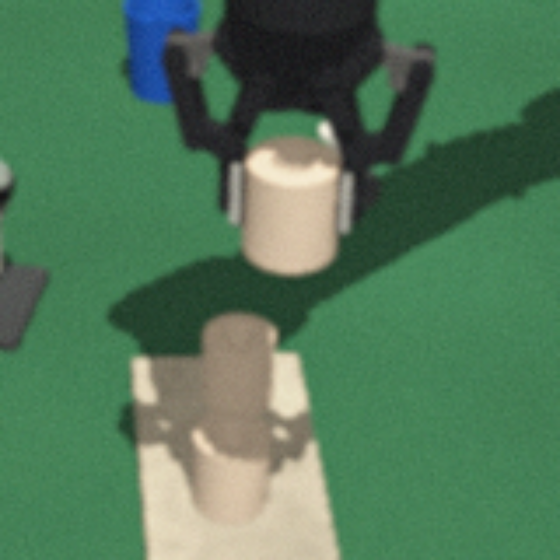

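Request:
play_rows(plan=[[5,-10,0,0,0,0,40],[18,-35,0,0,0,0,40],[36,-70,0,0,0,0,40],[56,-107,0,0,0,0,40],[76,-145,0,0,0,0,40],[96,-183,0,0,0,0,40],[116,-221,0,0,0,0,40],[134,-256,0,0,0,0,40],[148,-284,0,0,0,0,40],[158,-303,0,0,0,0,40],[163,-312,0,0,0,0,40],[163,-312,0,0,0,0,40]])

```text
clock: 17.55
tcp_pos: [0.6427, -0.0171, 0.2557]
orientation: [-2.224, -2.218, 0.003]
contact_force: [-0.2, 0.6, -2.0]
grip_width: 0.0483
```

Request:
play_rows(plan=[[0,0,0,-0.002,-0.04,0,40],[0,0,0,-0.006,-0.1,0,40],[0,0,0,-0.01,-0.17,0,40],[0,0,0,-0.014,-0.24,0,40],[0,0,0,-0.018,-0.31,0,40],[0,0,0,-0.023,-0.38,0,40],[0,0,0,-0.027,-0.45,0,40],[0,0,0,-0.031,-0.51,0,40],[0,0,0,-0.031,-0.51,0,40],[0,0,0,-0.031,-0.51,0,40]])

```text
clock: 18.55
tcp_pos: [0.6424, -0.0136, 0.257]
orientation: [1.923, 1.927, 0.47]
contact_force: [1.0, -0.9, -1.1]
grip_width: 0.0478
```

```bash
cat > fin.py <<'E'
from h import *
import sys
n_=sys.argv[1]
np.set_printoptions(suppress=True,precision=4)
o=r.get_obs();T=o['tcp_pos'];print(o['clock'],T,o['contact_force'],o['grip_width'],o['joints'])
R=cv2.Rodrigues(o['orientation'])[0];a=-R[:,2];print('tool axis up',a)
G=np.array([.7142,-.0195,.124]);n=np.array([-.4884,.0298,.8721]);n/=np.linalg.norm(n)
U=T+.024*a; d=U-G; print('pred underside',U,'along',d@n,'lateral',d-(d@n)*n,'ang',np.arccos(a@n))
for c in('wrist','side','scene'):
    f=grab(c); cl=cloud(f); q=proj(f,U)[0].astype(int)
    if c=='wrist': cv2.imwrite(f'pics/wrist{n_}.png',f['color'])
    else:
        x0=max(0,q[0]-80);y0=max(0,q[1]-70);cv2.imwrite(f'pics/{c}{n_}.png',cv2.resize(f['color'][y0:y0+160,x0:x0+160],None,fx=3.5,fy=3.5))
    # cylinder points by colour (plaster: warm bright) near predicted
    hsv=cv2.cvtColor(f['color'],cv2.COLOR_BGR2HSV)
    D=cl-U; z=D@a; rad=np.linalg.norm(D-z[...,None]*a,axis=-1)
    m=(hsv[...,0]<25)&(hsv[...,1]>25)&(hsv[...,2]>70)&(rad<.04)&(z>-.03)&(z<.09)
    P=cl[m]
    if len(P)<30: print(c,len(P));continue
    D=P-U;z=D@a; print(c,len(P),'axial range',np.percentile(z,[0,1,50,99,100]))
    # fit cylinder r=25 on side surface points
    from scipy.optimize import least_squares
    s=(z>.002)&(z<.05);Q=P[s]
    e1=np.cross(a,[0,1,0]);e1/=np.linalg.norm(e1);e2=np.cross(a,e1)
    def res(p):
        ax=a+p[2]*e1+p[3]*e2;ax/=np.linalg.norm(ax);D=Q-(U+p[0]*e1+p[1]*e2);z=D@ax
        return np.linalg.norm(D-z[:,None]*ax,axis=1)-.025
    k=least_squares(res,[0,0,0,0],loss='soft_l1',f_scale=.001)
    ax=a+k.x[2]*e1+k.x[3]*e2;ax/=np.linalg.norm(ax)
    U2=U+k.x[0]*e1+k.x[1]*e2
    d=U2-G;print('  fit off',k.x,'rms',np.sqrt((k.fun**2).mean()),'axis',ax,'ang to lens',np.arccos(ax@n),'U',U2,'lat',d-(d@n)*n)
E
python3 fin.py 11
```

```text
18.55 [ 0.6424 -0.0136  0.257 ] [ 1.018  -0.9227 -1.1073] 0.04782375467619398 [-0.1578  0.1067  0.0325  2.0196  0.1739  0.52   -0.2536]
tool axis up [-0.4866  0.0284  0.8731]
pred underside [ 0.6307 -0.0129  0.278 ] along 0.1752422237829507 lateral [0.0021 0.0014 0.0011] ang 0.0025070127816118654
wrist 22400 axial range [0.0016 0.0059 0.054  0.056  0.0899]
  fit off [ 0.001   0.0016 -0.0199 -0.0385] rms 0.00775867871565803 axis [-0.4683  0.0668  0.8811] ang to lens 0.04307628248545435 U [ 0.6298 -0.0145  0.2775] lat [ 0.0012 -0.0002  0.0007]
side 617 axial range [0.0003 0.0024 0.0385 0.0873 0.09  ]
  fit off [ 0.0001  0.0012  0.02   -0.0172] rms 0.003457620903924313 axis [-0.5037  0.0455  0.8627] ang to lens 0.02385809295070448 U [ 0.6306 -0.0141  0.2779] lat [0.002  0.0002 0.0011]
scene 591 axial range [-0.0001  0.0019  0.034   0.0582  0.071 ]
  fit off [-0.0017 -0.0007 -0.0451  0.0006] rms 0.003449317053152712 axis [-0.4468  0.0278  0.8942] ang to lens 0.047138500644288636 U [ 0.6323 -0.0122  0.2788] lat [0.0036 0.0021 0.002 ]
```

View pics/wrist11.png

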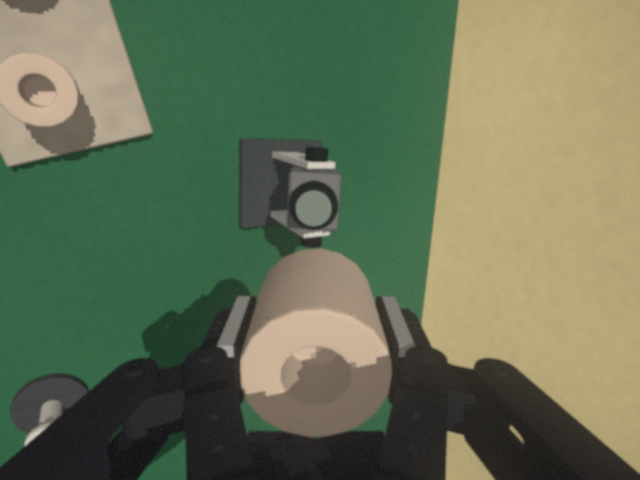

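View pics/side11.png

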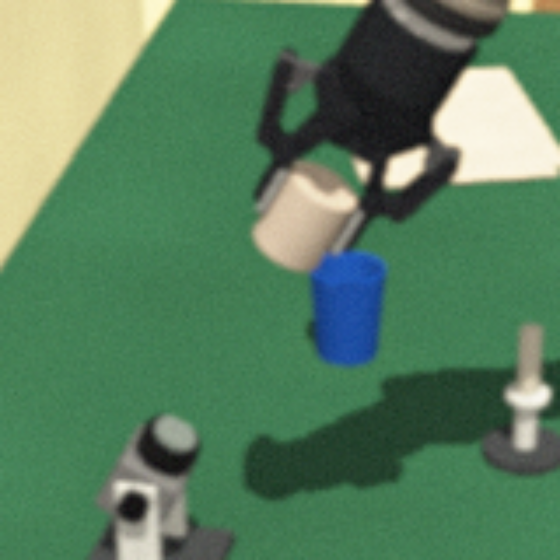

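View pics/scene11.png

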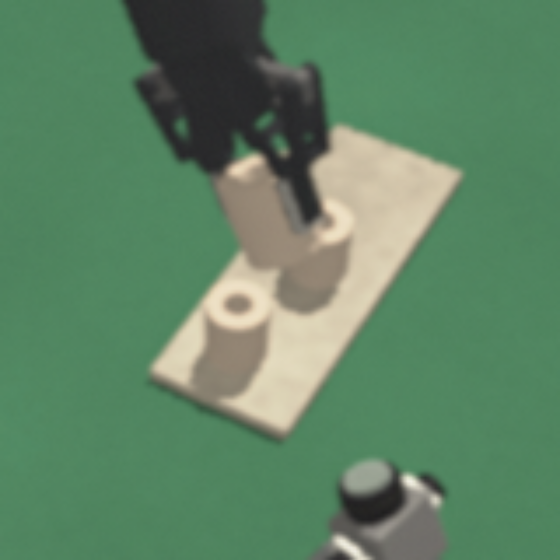

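Request:
play_rows(plan=[[3,0,-6,0,0,0,40],[8,-1,-16,0,0,0,40],[14,-1,-27,0,0,0,40],[19,-2,-37,0,0,0,40],[23,-2,-45,0,0,0,40],[25,-2,-49,0,0,0,40],[25,-2,-49,0,0,0,40],[25,-2,-49,0,0,0,40],[25,-2,-49,0,0,0,40],[25,-2,-49,0,0,0,40]])

```text
clock: 19.7
tcp_pos: [0.6682, -0.0169, 0.2088]
orientation: [1.923, 1.923, 0.472]
contact_force: [0.0, 0.3, -2.5]
grip_width: 0.0481
```

```bash
python3 fin.py 12; python3 - <<'E'
from h import *
np.set_printoptions(suppress=True,precision=4)
f=grab('side');c=cloud(f)
for a,b in((.085,.122),(.063,.085)):
    m=(c[...,2]>a)&(c[...,2]<b)&(abs(c[...,0]-.469)<.03)&(abs(c[...,1]+.2285)<.03);P=c[m];print('plunger',a,len(P),P.mean(0),P.max(0))
f=grab('wrist');c=cloud(f);g=cv2.cvtColor(f['color'],cv2.COLOR_BGR2GRAY)
m=np.isfinite(c[...,2])&(np.linalg.norm(c-[.7142,-.0195,.124],axis=-1)<.013);P=c[m]
if len(P)>50:
  d=P-P.mean(0);v=np.linalg.svd(d,full_matrices=False)[2][2];print('lens',len(P),P.mean(0),v*np.sign(v[2]))
print(r.get_obs()['qvel'].round(4))
E
```

```text
19.7 [ 0.6682 -0.0169  0.2088] [ 0.0452  0.2988 -2.4872] 0.0480818953379711 [-0.1536  0.2062  0.044   2.0248  0.1894  0.4121 -0.2672]
tool axis up [-0.4889  0.0295  0.8718]
pred underside [ 0.6565 -0.0162  0.2297] along 0.1204597373351612 lateral [ 0.0011 -0.0003  0.0006] ang 0.0006850642313336853
wrist 22392 axial range [0.0014 0.0055 0.0541 0.0561 0.0897]
  fit off [ 0.0009  0.0016 -0.011  -0.0373] rms 0.007762199512210759 axis [-0.4784  0.0667  0.8756] ang to lens 0.03843389182860715 U [ 0.6556 -0.0178  0.2293] lat [ 0.0003 -0.0019  0.0002]
side 581 axial range [-0.001   0.0027  0.0395  0.0566  0.0659]
  fit off [ 0.0017  0.0012 -0.0009 -0.0329] rms 0.0036615158913163815 axis [-0.4874  0.0623  0.8709] ang to lens 0.03255847613379837 U [ 0.655  -0.0174  0.2289] lat [-0.0004 -0.0015 -0.0002]
scene 620 axial range [0.0003 0.0018 0.0387 0.086  0.0883]
  fit off [ 0.0001 -0.0009 -0.0707 -0.0127] rms 0.0038697353234623004 axis [-0.426   0.0421  0.9037] ang to lens 0.07103921268151363 U [ 0.6564 -0.0153  0.2296] lat [0.001  0.0006 0.0005]
plunger 0.085 78 [ 0.469  -0.2226  0.1037] [ 0.4773 -0.2114  0.1194]
plunger 0.063 44 [ 0.4682 -0.2219  0.0732] [ 0.4777 -0.2136  0.0847]
lens 904 [ 0.7142 -0.0193  0.1239] [-0.4856  0.029   0.8737]
[ 0.0004  0.002  -0.0012 -0.0004  0.0003  0.0006 -0.0002]
```

View pics/side12.png

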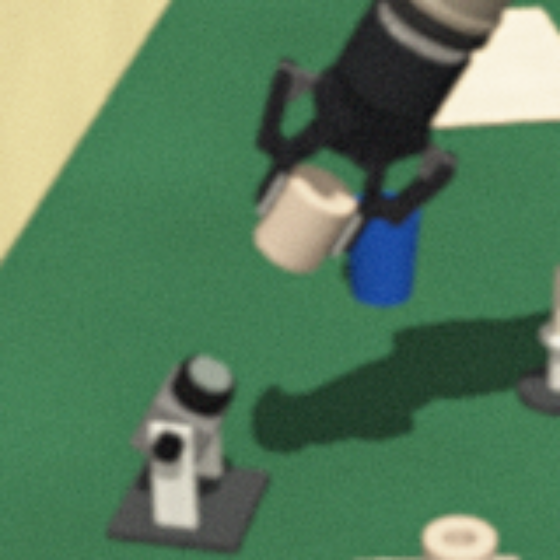

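View pics/wrist12.png

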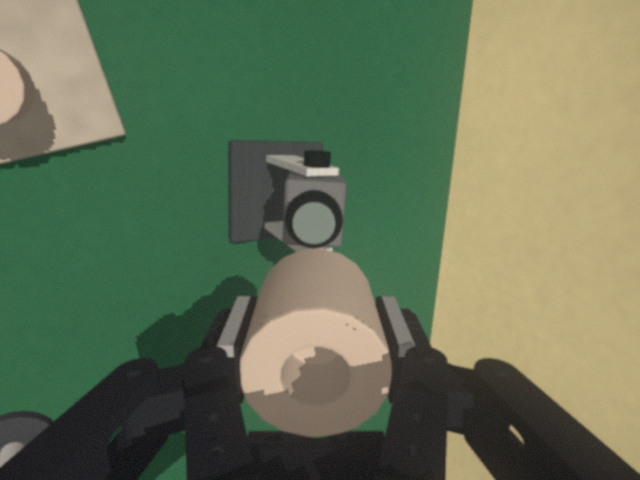

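All checks agree: 120 mm, about 2 mm off axis, lens unmoved. One settling pause, then hand in.

Request:
play_rows(plan=[[0,0,0,0,0,0,40],[0,0,0,0,0,0,40],[0,0,0,0,0,0,40],[0,0,0,0,0,0,40]])

```text
clock: 20.35
tcp_pos: [0.668, -0.017, 0.2081]
orientation: [1.924, 1.924, 0.471]
contact_force: [-0.2, -0.5, -1.9]
grip_width: 0.0481
```

```bash
python3 - <<'E'
from bench import r
o=r.get_obs();print(o['tcp_pos'],o['grip_width'],abs(o['qvel']).max())
print(r.hand_in())
E
```

```text
[ 0.66800795 -0.01702049  0.20807579] 0.04813218852494382 0.0012428589356347974
the job is handed in; nothing more can be done
None
```

I stood the plunger on the post and let go of it. I then lifted the cylinder it came from and handed in at about 20 s, with the cylinder held in front of the lens.

**Last checks**
- **Cylinder:** its underside is about 120 mm from the glass and within about 2 mm of the lens axis. From the arm's pose the axis is off by 0.001 rad. Rough depth fits from the cameras, with residuals of 3 to 8 mm, gave 0.03 to 0.07 rad, so they are less exact but still inside the 0.2 rad limit.
- **Plunger:** after release it stood upright, within about 1 mm of the post's centre. The final side view still showed it there, though I only checked the tilt right after release.
- **Bystanders:** the lens position re-measured within 1 mm of the start. I did not re-measure the spare cylinders, mouse or pot at the end, but nothing was seen to touch them.

**What went wrong:** the real fingertips sit about 38 mm behind the reported TCP. Because of this, my first grasp closed on air above the plunger. All three cameras showed the same offset, and I corrected for it in every later move. The view after tilting the cylinder confirmed the correction.

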